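# Thread the blue glaze sample over the two pins

## Task

Pick up the blue glaze sample slab and thread it over the two pins of the sample board, one pin through each of its holes, glaze side up. Lower it until it lies flat on the wooden board before you let go of it, and leave the green and yellow slabs where they lie.

Things in the scene. Friction and masses are not known exactly. Their poses are not given: they have to be found in the camera images.
- slab_blue: flat cream ceramic slab, 150 (x) x 50 (y) x 10 mm, about 0.13 kg, lying loose on the table; dark blue glaze patch mid upper face, and a 28 mm round through hole either side of it, centred at x = -50 and +50 mm on the long centre line. Origin: centre of its underside; x along its length, z up; a half turn about z changes nothing. Grip it across its width at the middle.
- pin_board: brown wooden board, 190 (x) x 90 (y) x 12 mm, which does not move, with two upright steel pins, 10 mm thick, round-topped, at x = -50 and +50 mm on the long centre line; pin tops 45 mm above the board, 57 mm above the table. Origin: centre of its underside, on the table; x along its length through both pins, z up; a half turn about z changes nothing.
- slab_green: a slab just like the blue one, but with a green glaze patch; to be left alone. Origin at the centre of its underside, x along its length.
- slab_yellow: a slab just like the blue one, but with a yellow glaze patch; to be left alone. Origin at the centre of its underside, x along its length.

How it is judged:
On the way:
1. the blue slab, still held, is lowered over both pins to within 12 mm of the board (horizontal distance between slab_blue and pin_board below 0.02 m and angle between the x axis of slab_blue and the x axis of pin_board, either way round below 0.3 rad and z of slab_blue in the frame of pin_board below 0.024 m and contact force between the fingers and slab_blue above 0.5 N), for 0.1 s.
At the end, for the whole second after the job is handed in: The blue slab lies at rest, glaze side up and flat (within 0.08 rad) on the wooden board (underside within 4 mm of the board's top), with one pin through each hole: its centre within 20 mm of the board's centre and its length within 0.3 rad of the line of the pins (horizontal distance between slab_blue and pin_board below 0.02 m and angle between the x axis of slab_blue and the x axis of pin_board, either way round below 0.3 rad and z of slab_blue in the frame of pin_board between 0.008 and 0.016 m and angle between slab_blue's own z axis and vertical below 0.08 rad and linear speed of slab_blue below 0.02 m/s); the robot touches nothing.
It fails at once if the green or the yellow slab is shifted by more than 40 mm (distance of any of slab_green, slab_yellow from where it was at the start of the episode above 0.04 m).
It also fails if it takes over 38 s, if anything falls off the work surface, if the arm or the gripper's body presses on something with over 40 N, if the wrist force passes 120 N, or if a joint passes its speed limit or range.

## Robot

A 6-joint arm with a two-finger parallel gripper is mounted at the origin on a cart in front of the work surface, level with it; the furniture and walls round the work are solid. World frame = base frame: x ahead of the robot, y to its left, z up, the work surface at z = 0. Lengths are in m, angles in rad, forces in N, time in s.
With the tool pointing down it reaches from about 0.375 to 0.75 m from the base axis. Payload 9 kg.
Tool frame: the origin (TCP) lies at the very end of the fingers, on their centre line; the grasp point (between the pads) lies 19 mm behind it; z points along the fingers, y is the line along which they close (so a half turn about z gives the same grasp; the last joint's range is limited). The gripper opens to 85 mm and grips with 20 to 120 N. Pads are 22 mm wide; open, the fingers measure 114 mm over their backs; the gripper's body (76 mm by 85 mm) begins 54 mm behind the grasp point. The pads swing forward as they close: fully open they stand 13 mm farther back than shut.
Start: joints at [0.962, 0.104, 0.097, 1.564, 0, 1.353], TCP at [0.229, 0.555, 0.231] pointing down, gripper open.
Joint ranges: [-2.99, 2.99], [-0.84, 1.86], [-1.1, 1.16], [-1.84, 2.11], [-1.51, 1.56], [-3.14, 3.14]. Speed limits (rad/s): [2.22, 2.22, 2.57, 3.14, 3.14, 3.14].

## Interface

Orientations are given as a unit quaternion [x, y, z, w].
In Python, from cell import sense, capture, sign_off gives the robot as it stands.
- The arm moves only by the shell command python3 -m jog 'ROWS' [OPENING] [FORCE]. ROWS is JSON, a list of rows, each a list of 2 entries, a list of its own where there are three numbers: the shift along the tool's x, y, z as a fraction of full scale, then the turn, a rotation vector about the tool's x, y, z as a fraction of full scale. In form: [[[dx, dy, dz], [ax, ay, az]], ...]. A call has 1 to 8 rows; each row shifts and turns the commanded pose from where the row before left it, along the tool's axes as they then stand; what a row does not reach is not made up. Full scale, the value 1, is 0.02 m for a shift and 0.08 rad for a turn. A row lasts 1/12 s, in which the tool goes at most 41.7 mm and 7.16 degrees, less where a joint would pass 70% of its speed; a pose out of reach is approached as far as the arm can. A call with a number of a shift or a turn outside -1 to 1 is refused whole. A call with a gripper value outside its range is refused whole. OPENING is the opening, from 0 (shut) to 1 (fully open), set as the call begins (- or left out, the last holds). The fingers move at their own pace and stop on an object; FORCE is the grip in N (left out, the last holds). Time passes only in rows, so rows that do not move let the fingers close. It gives the time, the measured TCP pose, the force, the opening and the grip force at its end, in the units of the state.
- sense(): the state, without advancing time (a new reading comes with each control period).
- capture(name): name is "side" or "top" or "wrist"; returns a dict with "image" (400x640x3 uint8, red, green, blue), "K" (3x3 intrinsics, pixels), "camera_from_world" (4x4, takes a point from world to camera coordinates). Camera axes: x right, y down, z forward; pixel columns grow to the right and rows downward; lengths in m; the calibration is good to about 2 mm. The wrist camera is an equidistant fisheye: a pixel r from the principal point sees the ray r / f radians off the axis. A picture is of the moment at which its call begins. There is no depth.
- sign_off(): hands the job in; it is judged then, once.
The state is a dict: "time": time; "joint_positions": joint angles; "dq": joint speeds; "tau": joint torques, N m; "tcp_pos": TCP position; "orientation": TCP orientation; "force": force on the tool from outside, world axes, zero at the start; "wrist_torque": the same for the moment, N m; "grip_width": opening from 0.0 (shut) to 1.0 (fully open); "finger_force": force on a finger pad.
Only numpy, scipy, OpenCV 4.12 (cv2) and the standard library are available. Lean on these libraries where they do the work, as an engineer would, in place of code of your own. Each camera call takes 0.05 s, during which the arm holds its last target. There are 200 camera calls.

## Working session

There is one attempt and no reset: what is moved stays moved. The work goes in short steps, Python scripts to look and compute and a shell command to move; the robot and the scene stay as the last step left them, time stands still between calls to the robot, and variables do not carry over. Pictures are saved under pics/ and viewed, at most 10 in all, crops included, and the job is handed in when it is done.

```bash
mkdir -p pics; ls; python3 - <<'E'
from cell import sense,capture
import cv2,pickle,numpy as np
s=sense();print({k:s[k] for k in("time","tcp_pos","orientation","grip_width","force")})
for n in("top","side"):
    c=capture(n);pickle.dump(c,open(n+"0.pkl","wb"));cv2.imwrite(f"pics/{n}0.png",c["image"][:,:,::-1])
    print(n,np.round(c["K"],1).tolist(),np.round(c["camera_from_world"],3).tolist())
E
```

```text
pics
{'time': 0.0, 'tcp_pos': array([0.22832938, 0.55447833, 0.23052115]), 'orientation': array([ 1.94153230e-01,  9.80970979e-01, -6.22558895e-04, -2.73658151e-04]), 'grip_width': 0.9998089536860251, 'force': array([-0.96724678, -0.22792836, -0.302005  ])}
top [[424.7, 0.0, 307.9], [0.0, 424.7, 195.4], [0.0, 0.0, 1.0]] [[0.007, -1.0, 0.006, -0.029], [-0.982, -0.008, -0.188, 0.502], [0.188, -0.005, -0.982, 1.089], [0.0, 0.0, 0.0, 1.0]]
side [[384.9, 0.0, 318.0], [0.0, 384.9, 205.7], [0.0, 0.0, 1.0]] [[0.981, -0.196, -0.011, -0.493], [-0.115, -0.528, -0.842, 0.06], [0.16, 0.827, -0.54, 0.805], [0.0, 0.0, 0.0, 1.0]]
```

View pics/top0.png

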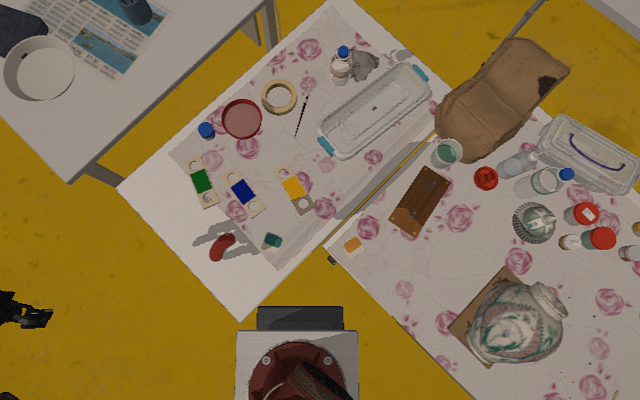

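View pics/side0.png

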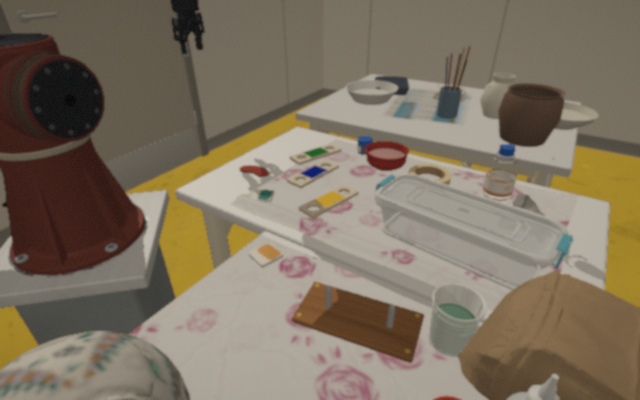

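The top view shows the blue patch at (243,191), green (202,180), yellow (293,186) and the board around (420,200). The side view shows the blue at (313,172) and the pins at about (328,295) and (391,315).

```bash
cat > h.py <<'E'
import numpy as np,cv2
def ray(c,uv,z):
    "pinhole pixel -> world point on plane height z"
    T=c["camera_from_world"];R=T[:3,:3];o=-R.T@T[:3,3]
    d=R.T@np.linalg.inv(c["K"])@[uv[0],uv[1],1.]
    return o+d*(z-o[2])/d[2]
def proj(c,P):
    q=c["camera_from_world"][:3,:3]@P+c["camera_from_world"][:3,3];q=c["K"]@q;return q[:2]/q[2]
def blobs(m,n=40):
    cs,_=cv2.findContours(m.astype(np.uint8),cv2.RETR_EXTERNAL,cv2.CHAIN_APPROX_NONE)
    return sorted([c[:,0].astype(float) for c in cs if cv2.contourArea(c)>n],key=lambda c:-len(c))
def rect(c,cnt,z):
    "min-area rectangle in world plane: centre, (long,short), angle of long side"
    P=np.array([ray(c,p,z)[:2] for p in cnt],np.float32);(x,y),(w,h),a=cv2.minAreaRect(P*1000)
    if w<h:w,h,a=h,w,a+90
    return np.round([x,y,w,h,(a+90)%180-90],1)
E
python3 - <<'E'
import pickle,cv2,numpy as np
from h import *
for n in("top","side"):
    c=pickle.load(open(n+"0.pkl","rb"));H=cv2.cvtColor(c["image"],cv2.COLOR_RGB2HSV);h,s,v=[H[:,:,i].astype(int) for i in range(3)]
    for name,m,z in(("blue",(h>112)&(h<128)&(s>150),.01),("green",(h>45)&(h<75)&(s>140),.01),("yellow",(h>18)&(h<26)&(s>150)&(v>150),.01),("brown",(h>5)&(h<18)&(s>100)&(v<140),.012)):
        m=m.copy(); 
        if n=="top": m[:140]=0;m[260:]=0;m[:,:170]=0;m[:,480:]=0
        else: m[:130]=0;m[:,:240]=0;m[:,440:]=0;m[360:]=0
        for b in blobs(m,30)[:2]: print(n,name,np.round(b.mean(0)),rect(c,b,z))
t=pickle.load(open("top0.pkl","rb"))["image"][140:270,165:480,::-1]
s=pickle.load(open("side0.pkl","rb"))["image"][130:370,230:490,::-1]
cv2.imwrite("pics/tz.png",cv2.resize(t,None,fx=2.5,fy=2.5,interpolation=2));cv2.imwrite("pics/sz.png",cv2.resize(s,None,fx=2.5,fy=2.5,interpolation=2))
E
```

```text
top blue [243. 192.] [519.6 155.1  58.6  40.5  37.3]
top green [201. 181.] [548.6 272.5  59.2  40.   24.8]
top yellow [294. 188.] [531.   14.7  60.7  42.5  32.3]
top brown [419. 201.] [ 497.2 -333.9  188.9   87.3  -34.5]
top brown [469. 150.] [ 6.396e+02 -4.798e+02  6.750e+01  6.270e+01  5.000e-01]
side blue [313. 172.] [520.6 154.3  46.6  29.8  40. ]
side green [316. 152.] [550.8 272.1  44.   20.1  26.5]
side yellow [260. 138.] [381.7 412.8 216.9  87.5  45.1]
side yellow [424. 155.] [847.9 187.3  87.6  16.3 -44.5]
side brown [360. 319.] [ 496.1 -341.5  186.1   91.2  -34.9]
side brown [428. 170.] [813.9  93.9  59.3  40.1 -29. ]
```

View pics/tz.png

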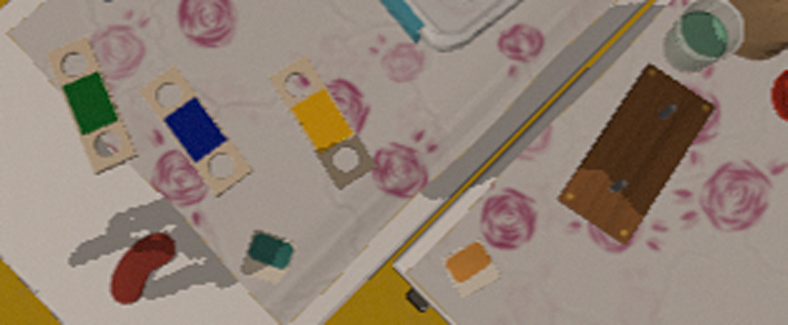

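View pics/sz.png

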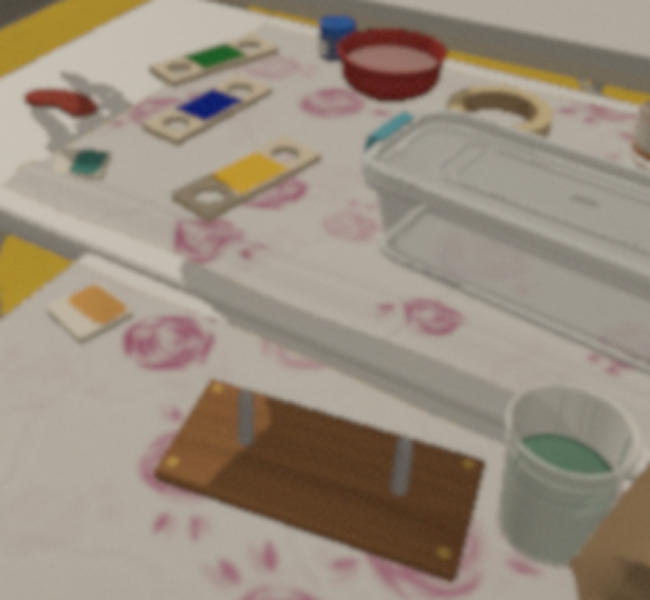

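The zoomed top view shows the blue slab's holes at full-image (232,178) and (254,206). The pins show at (432,185) and (413,214). The zoomed side view shows the pin bases at (330,308) and (390,328).

```bash
python3 - <<'E'
import pickle,numpy as np
from h import *
t,s=[pickle.load(open(n+"0.pkl","rb")) for n in("top","side")]
for uv in((232.2,178),(253.8,206)):print("hole",ray(t,uv,.01).round(3))
for uv in((432.2,184.8),(412.6,214.4)):print("pin top-view mid",ray(t,uv,.035).round(3))
for b,tp in(((329.6,308),(328.4,286.8)),((389.6,327.6),(391.2,305.2))):print("pin side base/top",ray(s,b,.012).round(3),ray(s,tp,.055).round(3))
E
python3 -m jog '[[[0,0,0],[0,0,-1]],[[0,0,0],[0,0,-1]],[[0,0,0],[0,0,-1]],[[0,0,0],[0,0,-1]]]' 0.8 40
python3 -c "
from cell import sense;print(sense()['joint_positions'])"
```

```text
hole [0.558 0.186 0.01 ]
hole [0.479 0.123 0.01 ]
pin top-view mid [ 0.537 -0.364  0.035]
pin top-view mid [ 0.455 -0.307  0.035]
pin side base/top [ 0.459 -0.314  0.012] [ 0.458 -0.31   0.055]
pin side base/top [ 0.538 -0.37   0.012] [ 0.539 -0.366  0.055]
time: 0.43
tcp_pos: [0.2284, 0.5546, 0.2308]
orientation: [0.033, 0.999, -0.0, -0.0]
force: [0.5, -0.4, 0.3]
grip_width: 0.801
finger_force: 0.0
[ 9.62289293e-01  1.04480474e-01  9.67890905e-02  1.56388714e+00
 -4.52289673e-06  1.02915500e+00]
```

Holes come out 101 mm apart and pins 98 to 100 mm apart, and the two views agree, so the measurements hold. Next I finish the turn.

```bash
cat > to.py <<'E'
import sys,numpy as np
from cell import sense
from scipy.spatial.transform import Rotation as R
x,y,z,a=map(float,sys.argv[1:]) # target TCP, slab x-axis angle deg
s=sense();q=R.from_quat(s["orientation"]);M=q.as_matrix()
d=M.T@(np.array([x,y,z])-s["tcp_pos"])
a=np.radians(a);best=None
for k in(0,np.pi):
    X=np.array([np.cos(a+k),np.sin(a+k),0]);Z=np.array([0,0,-1.]);T=np.column_stack([X,np.cross(Z,X),Z])
    r=(q.inv()*R.from_matrix(T)).as_rotvec()
    if best is None or np.linalg.norm(r)<np.linalg.norm(best):best=r
print("t",s["time"],"shift units",(d/.02).round(2),"turn units",(best/.08).round(2),"tcp",s["tcp_pos"].round(4),"F",s["force"].round(1),"w",round(s["grip_width"],3),"ff",s["finger_force"],"j6",s["joint_positions"][5].round(2))
E
python3 -m jog '[[[0,0,0],[0,0,-1]],[[0,0,0],[0,0,-1]],[[0,0,0],[0,0,-1]],[[0,0,0],[0,0,-1]],[[0,0,0],[0,0,-1]],[[0,0,0],[0,0,-1]],[[0,0,0],[0,0,-1]],[[0,0,0],[0,0,-1]]]' >/dev/null; python3 to.py .519 .155 .12 37.8
```

```text
t 1.1 shift units [ -1.38 -24.66   5.55] turn units [-0.   -0.01 -1.08] tcp [0.2284 0.5546 0.2308] F [ 0.7 -0.3  0.6] w 0.802 ff 0.0 j6 0.39
```

```bash
python3 -m jog '[[[0,0,0],[0,0,-1]],[[0,-1,0.2],[0,0,-0.08]],[[0,-1,0.2],[0,0,0]],[[0,-1,0.2],[0,0,0]],[[0,-1,0.2],[0,0,0]],[[0,-1,0.2],[0,0,0]],[[0,-1,0.2],[0,0,0]],[[0,-1,0.2],[0,0,0]]]' >/dev/null
python3 -m jog '[[[0.1,-1,0.2],[0,0,0]],[[0.1,-1,0.2],[0,0,0]],[[0.1,-1,0.2],[0,0,0]],[[0.1,-1,0.2],[0,0,0]],[[0.1,-1,0.2],[0,0,0]],[[0.1,-1,0.2],[0,0,0]],[[0,-1,0.2],[0,0,0]],[[0,-1,0.2],[0,0,0]]]' >/dev/null; python3 to.py .519 .155 .12 37.8
```

```text
t 2.4333 shift units [ 0.05 -9.66  2.54] turn units [ 0.   -0.01 -0.05] tcp [0.4021 0.3087 0.1708] F [ 0.8  1.  -0.3] w 0.796 ff 0.0 j6 -0.26
```

```bash
python3 -m jog '[[[0,-1,0.2],[0,0,0]],[[0,-1,0.2],[0,0,0]],[[0,-1,0.2],[0,0,0]],[[0,-1,0.2],[0,0,0]],[[0,-1,0.3],[0,0,0]],[[0,-1,0.3],[0,0,0]],[[0,-1,0.3],[0,0,0]],[[0,-1,0.3],[0,0,0]]]' >/dev/null
python3 -m jog '[[[0,-1,0.3],[0,0,0]],[[0,-0.65,0.2],[0,0,0]],[[0,0,0],[0,0,0]]]' >/dev/null; python3 to.py .519 .155 .0 37.8
python3 - <<'E'
from cell import capture
import cv2,pickle
for n in("wrist","side"):
    c=capture(n);pickle.dump(c,open(n+"1.pkl","wb"));cv2.imwrite(f"pics/{n}1.png",c["image"][:,:,::-1])
E
```

```text
t 3.35 shift units [0.03 0.03 6.  ] turn units [ 0.01 -0.02 -0.08] tcp [0.52   0.1548 0.12  ] F [ 0.7 -0.6 -0.6] w 0.801 ff 0.0 j6 -0.6
```

View pics/wrist1.png

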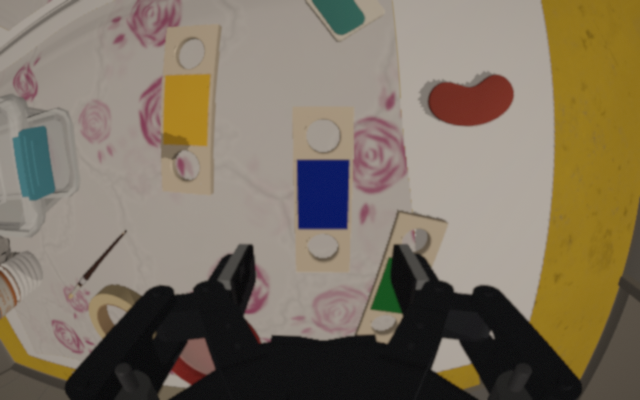

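The wrist view shows the blue patch at (323,193), upright and midway between the fingers (about 245 and 398). Green's nearest corner is clear of the right finger's path. Descending.

```bash
python3 -m jog '[[[0,0,1],[0,0,0]],[[0,0,1],[0,0,0]],[[0,0,1],[0,0,0]],[[0,0,1],[0,0,0]],[[0,0,0.8],[0,0,0]],[[0,0,0.6],[0,0,0]],[[0,0,0.3],[0,0,0]],[[0,0,0.2],[0,0,0]]]' ; python3 -m jog '[[[0,0,0.1],[0,0,0]],[[0,0,0],[0,0,0]]]'; python3 to.py .519 .155 .0 37.8
```

```text
time: 4.12
tcp_pos: [0.519, 0.1572, 0.0029]
orientation: [-0.322, 0.947, 0.0, -0.0]
force: [0.3, -0.1, 0.7]
grip_width: 0.801
finger_force: 0.0
time: 4.28
tcp_pos: [0.5198, 0.1568, 0.0018]
orientation: [-0.322, 0.947, -0.0, 0.0]
force: [-0.1, -0.4, -0.5]
grip_width: 0.799
finger_force: 0.0
t 4.2833 shift units [ 0.09 -0.05  0.09] turn units [-0.    0.01 -0.05] tcp [0.5198 0.1568 0.0018] F [-0.1 -0.4 -0.5] w 0.799 ff 0.0 j6 -0.6
```

```bash
python3 -m jog '[[[0,0,0.12],[0,0,0]],[[0,0,0],[0,0,0]],[[0,0,0],[0,0,0]],[[0,0,0],[0,0,0]],[[0,0,0],[0,0,0]],[[0,0,0],[0,0,0]],[[0,0,0],[0,0,0]]]' 0 60;python3 -m jog '[[[0,0,-0.5],[0,0,0]],[[0,0,-1],[0,0,0]],[[0,0,-1],[0,0,0]],[[0,0,0],[0,0,0]]]'
python3 - <<'E'
from cell import capture
import cv2
c=capture("wrist")["image"];d=capture("side")["image"]
cv2.imwrite("pics/g.png",cv2.vconcat([c[60:330],cv2.resize(d[90:240,180:520],(640,282))])[:,:,::-1])
E
```

```text
time: 4.87
tcp_pos: [0.5204, 0.1566, -0.0001]
orientation: [-0.322, 0.947, -0.0, 0.001]
force: [-0.0, 0.1, 5.6]
grip_width: 0.562
finger_force: 62.6
time: 5.2
tcp_pos: [0.5217, 0.1568, 0.0532]
orientation: [-0.322, 0.947, -0.001, 0.003]
force: [2.0, 0.2, 0.2]
grip_width: 0.559
finger_force: 62.3
```

View pics/g.png

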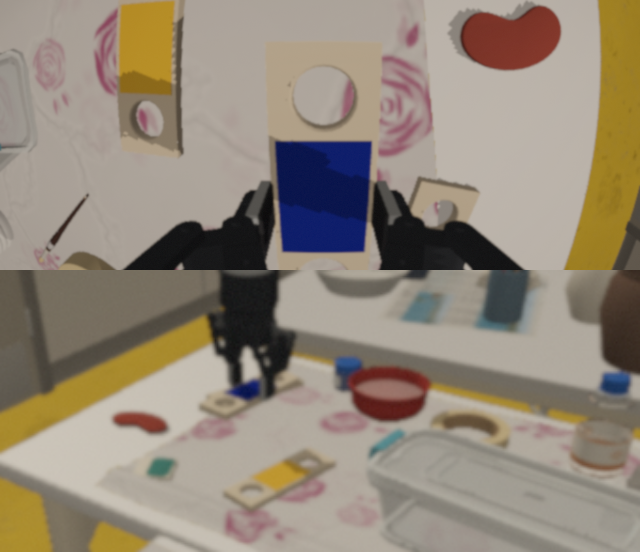

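Picture: the slab is held level in the fingers, patch centred in the grip at about (322,195) in the wrist half. Raise and turn.

```bash
python3 -m jog '[[[0,0,-1],[0,0,0.5]],[[0,0,-1],[0,0,1]],[[0,0,-1],[0,0,1]],[[0,0,-1],[0,0,1]],[[0,0,-1],[0,0,1]],[[0,0,-0.5],[0,0,1]],[[0,0,0],[0,0,1]],[[0,0,0],[0,0,1]]]'>/dev/null
python3 -m jog '[[[0,0,0],[0,0,1]],[[0,0,0],[0,0,1]],[[0,0,0],[0,0,1]],[[0,0,0],[0,0,1]],[[0,0,0],[0,0,1]],[[0,0,0],[0,0,1]],[[0,0,0],[0,0,1]],[[0,0,0],[0,0,1]]]'>/dev/null
python3 to.py .498 -.339 .16 -35
```

```text
t 6.6333 shift units [-12.89 -21.19  -0.13] turn units [-0.02 -0.02  0.28] tcp [0.5187 0.1566 0.1573] F [-0.2  0.5 -1.9] w 0.565 ff 62.50334143638611 j6 0.64
```

```bash
python3 -m jog '[[[0,0,0],[0,0,0.28]],[[-0.3,-0.5,0],[0,0,0]],[[-0.64,-1,0],[0,0,0]],[[-0.64,-1,0],[0,0,0]],[[-0.64,-1,0],[0,0,0]],[[-0.64,-1,0],[0,0,0]],[[-0.64,-1,0],[0,0,0]],[[-0.64,-1,0],[0,0,0]]]'>/dev/null
python3 -m jog '[[[-0.64,-1,0],[0,0,0]],[[-0.64,-1,0],[0,0,0]],[[-0.64,-1,0],[0,0,0]],[[-0.64,-1,0],[0,0,0]],[[-0.64,-1,0],[0,0,0]],[[-0.64,-1,0],[0,0,0]],[[-0.64,-1,0],[0,0,0]],[[-0.64,-1,0],[0,0,0]]]'>/dev/null
python3 to.py .498 -.339 .16 -35
```

```text
t 7.9667 shift units [-3.97 -6.39 -0.09] turn units [-0.   -0.01  0.08] tcp [ 0.5054 -0.1888  0.1582] F [ 0.3 -0.2 -2.4] w 0.559 ff 62.50958204269409 j6 0.0
```

```bash
python3 -m jog '[[[-0.64,-1,0],[0,0,0.08]],[[-0.64,-1,0],[0,0,0]],[[-0.64,-1,0],[0,0,0]],[[-0.64,-1,0],[0,0,0]],[[-0.64,-1,0],[0,0,0]],[[-0.64,-1,0],[0,0,0]],[[-0.15,-0.4,0],[0,0,0]],[[0,0,0],[0,0,0]]]'>/dev/null
python3 -m jog '[[[0,0,1],[0,0,0]],[[0,0,1],[0,0,0]],[[0,0,1],[0,0,0]],[[0,0,0.5],[0,0,0]],[[0,0,0],[0,0,0]],[[0,0,0],[0,0,0]]]'>/dev/null
python3 to.py .498 -.339 .09 -35
python3 - <<'E'
from cell import capture
import cv2,pickle
c={n:capture(n) for n in("wrist","side","top")};pickle.dump(c,open("b.pkl","wb"))
d=cv2.resize(c["side"]["image"][180:380,240:500],(390,300));t=cv2.resize(c["top"]["image"][150:250,355:485],(390,300))
cv2.imwrite("pics/b.png",cv2.hconcat([cv2.resize(c["wrist"]["image"],(400,250)),d[:250]])[:,:,::-1])
cv2.imwrite("pics/b2.png",cv2.hconcat([d,t])[:,:,::-1])
cv2.imwrite("pics/b3.png",cv2.vconcat([c["wrist"]["image"][100:],cv2.resize(cv2.hconcat([d,t]),(640,246))])[:,:,::-1])
E
```

```text
t 9.1333 shift units [-0.06 -0.08 -0.06] turn units [ 0.01 -0.01 -0.02] tcp [ 0.4978 -0.337   0.0889] F [-0.1  0.6 -1.4] w 0.564 ff 62.47245669364929 j6 -0.2
```

View pics/b3.png

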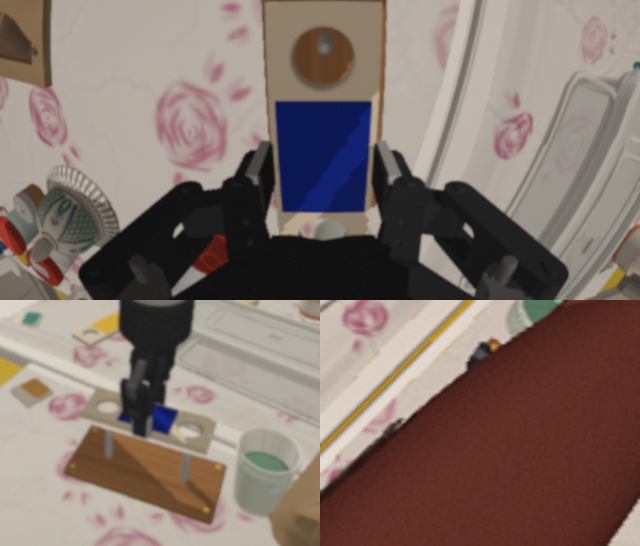

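The wrist view shows the near pin at about (325,143) inside the hole, whose centre is about (323,155). The side view shows the slab above both pins. I'll check the offset with fisheye rays.

```bash
python3 - <<'E'
import pickle,numpy as np
from h import *
b=pickle.load(open("b.pkl","rb"));c=b["wrist"];T=c["camera_from_world"];R=T[:3,:3];o=-R.T@T[:3,3]
def fr(uv,z):
    K=c["K"];v=(np.array(uv)-K[:2,2])/K[0,0];r=np.hypot(*v);d=R.T@np.r_[v/max(r,1e-9)*np.sin(r),np.cos(r)];return o+d*(z-o[2])/d[2]
print("cam",o.round(3))
h=fr((323,155.5),.0985);p=fr((325,140),.055)
print("hole",h.round(4),"pin",p.round(4),"pin other end/tops",fr((325,134),.055).round(4),"glaze",fr((323,257),.0985).round(4))
a=np.radians(-35);X=np.array([np.cos(a),np.sin(a)]);Y=np.array([-X[1],X[0]]);e=(p-h)[:2];print("pin-hole along,across mm",(e@X*1e3).round(1),(e@Y*1e3).round(1))
s=b["side"];H=cv2.cvtColor(s["image"],cv2.COLOR_RGB2HSV)
for uv in((240+107/320*260,180+107/246*200),(240+192/320*260,180+130/246*200)):print("side hole",ray(s,uv,.0985).round(4))
E
```

```text
cam [ 0.438 -0.296  0.232]
hole [ 0.4547 -0.3077  0.0985] pin [ 0.4535 -0.3055  0.055 ] pin other end/tops [ 0.4506 -0.3035  0.055 ] glaze [ 0.495  -0.3361  0.0985]
pin-hole along,across mm -2.3 1.2
side hole [ 0.4545 -0.3135  0.0985]
side hole [ 0.5395 -0.3707  0.0985]
```

Within about 3 mm, against 9 mm of clearance. Lower.

```bash
python3 -m jog '[[[-0.05,-0.05,0.6],[0,0,0]],[[0,0,0.6],[0,0,0]],[[0,0,0.6],[0,0,0]],[[0,0,0.6],[0,0,0]],[[0,0,0.6],[0,0,0]],[[0,0,0.4],[0,0,0]],[[0,0,0.2],[0,0,0]],[[0,0,0],[0,0,0]]]'; python3 -m jog '[[[0,0,0.1],[0,0,0]],[[0,0,0.05],[0,0,0]],[[0,0,0.05],[0,0,0]],[[0,0,0],[0,0,0]]]';python3 to.py .498 -.339 .012 -35
```

```text
time: 9.95
tcp_pos: [0.4976, -0.3386, 0.0154]
orientation: [0.302, 0.953, 0.001, -0.001]
force: [0.1, 0.2, -2.5]
grip_width: 0.565
finger_force: 62.5
time: 10.28
tcp_pos: [0.4985, -0.3394, 0.0132]
orientation: [0.302, 0.953, -0.0, 0.0]
force: [0.2, 0.2, -2.0]
grip_width: 0.566
finger_force: 62.5
t 10.2833 shift units [0.03 0.   0.06] turn units [ 0.    0.01 -0.03] tcp [ 0.4985 -0.3394  0.0132] F [ 0.2  0.2 -2. ] w 0.566 ff 62.52912998199463 j6 -0.2
```

No contact yet, so I continue down in small steps until the force rises.

```bash
python3 -m jog '[[[0,0,0.05],[0,0,0]],[[0,0,0.05],[0,0,0]],[[0,0,0],[0,0,0]],[[0,0,0],[0,0,0]]]' | grep -E 'tcp|force'; python3 -m jog '[[[0,0,0.05],[0,0,0]],[[0,0,0],[0,0,0]],[[0,0,0],[0,0,0]]]'| grep -E 'tcp|force'
```

```text
tcp_pos: [0.4986, -0.3395, 0.0119]
force: [-1.9, 1.7, 7.0]
finger_force: 63.3
tcp_pos: [0.4986, -0.3395, 0.0119]
force: [-6.1, 5.3, 15.1]
finger_force: 64.2
```

The slab is pressed on the board with 15 N. Open part way, then lift straight up.

```bash
python3 -m jog '[[[0,0,-0.05],[0,0,0]],[[0,0,0],[0,0,0]],[[0,0,0],[0,0,0]],[[0,0,0],[0,0,0]],[[0,0,0],[0,0,0]]]' 0.8 | grep -E 'tcp|force|grip'; python3 -m jog '[[[0,0,-0.4],[0,0,0]],[[0,0,-1],[0,0,0]],[[0,0,-1],[0,0,0]],[[0,0,-1],[0,0,0]],[[0,0,-1],[0,0,0]],[[0,0,-1],[0,0,0]],[[0,0,-1],[0,0,0]],[[0,0,0],[0,0,0]]]'
python3 - <<'E'
from cell import capture
import cv2
c=capture("wrist")["image"];d=capture("side")["image"]
cv2.imwrite("pics/e.png",cv2.vconcat([c[60:360],cv2.resize(d[230:365,270:450],(400,300)) if 0 else cv2.resize(d[230:360,220:497],(640,300))])[:,:,::-1])
E
```

```text
tcp_pos: [0.4982, -0.3392, 0.0107]
force: [0.6, 0.0, -0.3]
grip_width: 0.802
finger_force: 0.0
time: 11.95
tcp_pos: [0.4998, -0.3408, 0.1442]
orientation: [0.302, 0.953, -0.002, 0.003]
force: [0.9, -0.1, 1.7]
grip_width: 0.803
finger_force: 0.0
```

View pics/e.png

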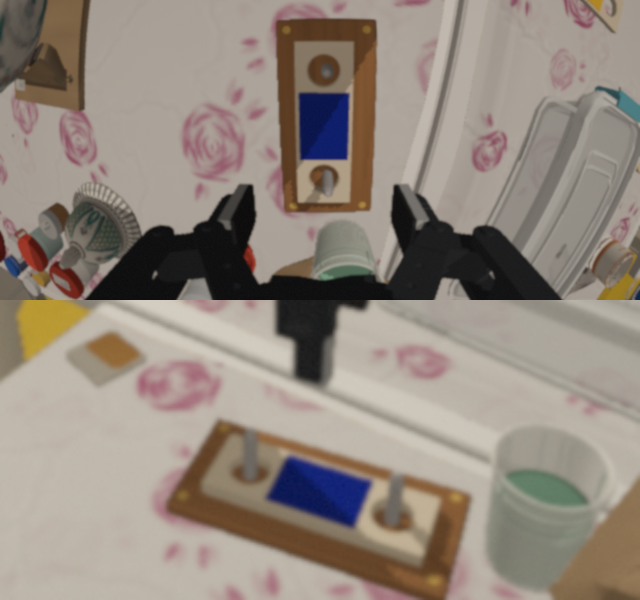

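The slab lies flat on the board, blue side up, with a pin through each hole: (324,70) and (325,180) in the wrist half. The gripper is clear of everything, so I hand in.

```bash
python3 -c "
from cell import sign_off;print(sign_off())"
```

```text
the job is handed in; nothing more can be done
None
```

The blue slab lies flat on the sample board, glaze side up with one pin through each hole; it touched down while still gripped, the green and yellow slabs were not touched, and I handed the job in at about 12 s, with no verdict returned.

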